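Screw the elbow into the clamped port and stop at the index pointer

ROBOT

A 7-joint arm with a two-finger parallel gripper is mounted at the origin on a cart in front of the work surface, level with it; the furniture and walls round the work are solid. World frame = base frame: x ahead of the robot, y to its left, z up, the work surface at z = 0. Lengths are in m, angles in rad, forces in N, time in s.
With the tool pointing down it reaches from about 0.425 to 0.825 m from the base axis. Payload 3.6 kg.
Tool frame: the origin (TCP) lies midway between the tips of the shut fingers; the grasp point (between the pads) lies 19 mm behind it; z points along the fingers, y is the line along which they close (so a half turn about z gives the same grasp; the last joint's range is limited). The gripper opens to 93 mm and grips with 3 to 60 N. Pads are 15 mm wide; open, the fingers measure 128 mm over their backs; the gripper's body (75 mm by 188 mm) begins 65 mm behind the grasp point.
Start: joints at [-1.165, 0.615, -0.013, 1.423, 0.008, 1.103, -0.04], TCP at [0.273, 0.59, 0.219] pointing down, gripper open.
Joint ranges: [-3.12, 3.12], [-0.3, 2.06], [-1.34, 1.32], [0.26, 2.42], [-1.36, 4.5], [0.01, 1.98], [-2.84, 2.84]. Speed limits (rad/s): [2.79, 2.79, 3.14, 3.14, 3.14, 3.14, 3.14].

INTERFACE

Orientations are given as a unit quaternion [w, x, y, z].
In Python, from cell import env gives the robot as it stands. Calls block until the motion is done:
- env.reach(position, orientation): joint-space move of the TCP to a pose.
- env.line_to(position, speed=0.15, frame=None, force_limit=None): straight line of the TCP; frame=None keeps the orientation; speed is the mean speed in m/s. With force_limit (N) it stops when the force on the tool has changed by that much, and returns True; else False.
- env.move_j(angles): joint-space move.
- env.gripper_to(opening): opening from 0.0 (shut) to 1.0 (fully open); the grip force is fixed at half the most; returns when the fingers have stopped.
- env.hold(seconds).
- env.inverse_kinematics(position, orientation): joint angles nearest the present ones, or None.
- env.camera(name): name is "scene" or "top" or "wrist"; returns (picture, depth): 384x512x3 uint8, blue, green, red; 384x512 float32, m along the optical axis (not along the pixel's ray), 0 where there is no reading.
- env.calibration(name): a dict with "fx", "fy", "cx", "cy" (pixels), "dist" ([k1, k2, p1, p2, k3] as OpenCV has them; the pictures are not rectified), "R" (3x3) and "t" (3): a world point X has camera coordinates R X + t. Camera axes: x right, y down, z forward; pixel columns grow to the right and rows downward; lengths in m; the calibration is good to about 2 mm. A picture is of the moment at which its call begins: read the wrist's pose just before it. calibration takes no time and is no camera call; for the wrist camera it gives the pose at the moment of the call.
A pose or a line that the arm cannot do raises env.IKError and nothing moves.
- env.finish_job(): hands the job in, once; it reports no verdict.
Trained networks look in the newest picture that a camera, given by its name, has taken for a name from the list of things; names that differ only in an ending like _2 or _b are one class to them, and where a whole thing is asked for, a point or a joint stands for the part that bears it (a point fixed in the world has none). Each returns a list of dicts, best first, with "conf" (0 to 1); they miss things now and then, are a little off and sometimes report something else, mostly with a low value. They report only what shows in the picture. A call takes as long as a camera call. They do not tell look-alikes from the thing itself.
- env.boxes_of(camera, target): "xyz" ([x, y, z] in m, in world coordinates, good to about 4 mm: the middle of the surface that is visible of it).
- env.silhouettes(camera, target): "pixels" (384x512 bool, what is visible of it).
Readings, each from a call of its own:
- env.read_time_s(): time.
- env.read_q(): joint angles.
- env.read_qvel(): joint speeds.
- env.read_joint_efforts(): joint torques, N m.
- env.read_tcp_pos(): TCP position.
- env.read_orientation(): TCP orientation.
- env.read_ft_force(): force on the tool from outside, world axes, zero at the start.
- env.read_wrist_torque(): the same for the moment, N m.
- env.read_opening(): opening from 0.0 (shut) to 1.0 (fully open).
Only numpy, scipy, OpenCV 4.12 (cv2) and the standard library are available. Lean on these libraries where they do the work, as an engineer would, in place of code of your own. Each camera call takes 0.05 s, during which the arm holds its last target. There are 200 camera calls.

TASK

Take the brass elbow out of the parts stand, set its keyed foot fully home in the brass insert of the port clamped in the blue vice, with its outlet over the blue dot, and screw it in clockwise. It tightens as it goes; stop when the outlet points along the red pointer, do not go past it, and let go. Leave the straight fitting in its hole and the other things on the bench where they are.

Things in the scene. Friction and masses are not known exactly. Their poses are not given: they have to be found in the camera images.
- elbow: Loose brass elbow, 0.16 kg, upright in the stand. Origin: on its axis, underside of its flange (radius 17, z 0 to 6 mm). Below: keyed foot 23.5 (x) x 11.5 (y) x 18 long, the last 5 mm 19 x 8. Above: square head 26 x 26, sides along x and y, z 6 to 50, the place to grip (a small plug adds 3 mm). Barbed outlet along +x at z = 15, 14 thick, ends at x = 50; above z = 24 all four sides are free.
- outlet_tip (a point): End of the elbow's outlet, on its centre line, 50 mm along the elbow's +x from its axis and 15 mm above its origin.
- straight_barb: Straight fitting with a steel head and an upright barb (58 mm high above the flange) and the same flange and foot as the elbow, in the stand's other hole. To be left there. Origin at the underside of its flange.
- stand: Grey plastic block 70 x 170 x 35 mm, fixed, origin at the centre of its underside. Two keyed holes 26 x 14 mm, 24 mm deep, long side along x, at y = +45 and -45 mm; the fittings' flanges rest on its top, outlet towards the stand's -x. The elbow may be in either hole.
- vise: Blue bench vice, 150 x 84 mm, fixed, jaws 47 mm high, its screw with a cross handle reaching 102 mm towards its -x at 30 mm height. Clamped in it, upright, the aluminium port: a round collar of radius 33 mm whose rim is at z = 60 mm. Origin on the bench under the port's axis.
- port_seat (a point): Centre of the top of the brass insert (radius 26) in the port, 61 mm above the bench at the start; the elbow's origin comes to rest here. Turns with the insert; +x points to the blue dot on its face. Through opening: 30 mm round with two flats 14 mm apart, long way along x; the foot goes in with about 1 mm play, outlet over the dot.
- port_insert (a joint): Angle of the insert (rad); 0: dot towards the vice's -x. Grows clockwise seen from above, turned by the elbow's foot; it sinks 1.9 mm per rad. Starts at 0.05 to 0.35; the red pointer is at 1.35 to 1.55. Turning it takes 0.13 N m at first, rising evenly to 0.24 N m at 1.55; it stays where it is left.
- index_ring: Dark ring round the port's collar with a red pointer, fixed. Origin on the port's axis, 49 mm above the bench; its +x runs along the pointer, which reaches to 59 mm from the axis, its top 56 mm above the bench.
- index_mark (a point): Point on top of the red pointer, 50 mm from the port's axis; its axes are those of the ring (+x outward along the pointer). The outlet's end must finish above this point.
- pump: Small black solenoid pump, 53 x 134 x 50 mm, loose bystander; origin under its middle.
- pliers: Pliers with blue handles, 170 mm, lying on the bench, loose bystander.
- spanner: Steel spanner, 187 mm, lying on the bench, loose bystander.
- grease_tube: White tube with a red cap, 122 mm, lying on the bench, loose bystander.
Mind the look-alikes: they are no part of the job. What is shaped like the elbow but pink or white is not meant.

How it is judged:
On the way, in this order (a step that is already met when the one before it is completed fails the run):
1. the elbow's foot is fully home in the insert, before it is screwed in (horizontal distance between elbow and port_seat below 0.005 m and z of elbow in the frame of port_seat below 0.0035 m and angle between elbow's own z axis and vertical below 0.1 rad and value of joint port_insert below 0.7 rad and x of outlet_tip in the frame of port_seat above 0.03 m), for 0.2 s.
2. the elbow is screwed in to where the thread tightens (horizontal distance between elbow and port_seat below 0.005 m and value of joint port_insert above 1.1 rad), for 0.1 s.
At the end, for the whole second after the job is handed in: Elbow at rest and upright (0.1 rad) in the insert, flange within 3.5 mm of its face and 5 mm of its axis, insert beyond 1.1 rad, outlet's end within 8 mm of the red pointer's mark seen from above; straight fitting within 10 mm of its start (all of step 2 and z of elbow in the frame of port_seat below 0.0035 m and angle between elbow's own z axis and vertical below 0.1 rad and x of outlet_tip in the frame of port_seat above 0.03 m and horizontal distance between outlet_tip and index_mark below 0.008 m and linear speed of elbow below 0.02 m/s and distance of straight_barb from where it was at the start of the episode below 0.01 m); the robot touches nothing.
It fails at once if the elbow is screwed past the red pointer by more than 12 mm at the outlet's end (horizontal distance between elbow and port_seat below 0.005 m and z of elbow in the frame of port_seat below 0.008 m and x of outlet_tip in the frame of index_mark above -0.05 m and y of outlet_tip in the frame of index_mark below -0.012 m).
It fails at once if the straight fitting is taken out of its hole or knocked over (distance of straight_barb from where it was at the start of the episode above 0.012 m or angle between straight_barb's own z axis and vertical above 0.3 rad).
It fails at once if a thing lying on the bench is pushed away by more than 20 mm (distance of any of pump, pliers, spanner, grease_tube from where it was at the start of the episode above 0.02 m).
It also fails if it takes over 48 s, if anything falls off the work surface, if the arm or the gripper's body presses on something with over 40 N, if the wrist force passes 120 N, or if a joint passes its speed limit or range.

## Working session

There is one attempt and no reset: what is moved stays moved. The work goes in short steps, each a Python script; the robot and the scene stay as the last script left them, time stands still between calls to the robot, and variables do not carry over. Pictures are saved under pics/ and viewed, on a budget of 10 in all, crops included, one or two more only if the job needs it, and the job is handed in when it is done.

```bash
ls; mkdir -p pics; python3 - <<'E'
from cell import env
import cv2,numpy as np
for c in ["scene","top"]:
    im,d=env.camera(c); cv2.imwrite(f"pics/{c}0.png",im); np.savez(f"{c}0.npz",im=im,d=d)
    k=env.calibration(c); print(c,k)
    for t in ["elbow","straight_barb","stand","vise","port_seat","index_ring","pump","pliers","spanner","grease_tube"]:
        print(t,[(np.round(b["xyz"],3).tolist(),round(b["conf"],2)) for b in env.boxes_of(c,t)][:4])
print(env.read_time_s())
a=cv2.imread("pics/scene0.png");b=cv2.imread("pics/top0.png")
E
```

```text
pics
scene {'fx': 423.165569603527, 'fy': 423.165569603527, 'cx': 254.31619387923976, 'cy': 195.67896155681925, 'dist': array([0.00269319, 0.        , 0.        , 0.        , 0.        ]), 'R': array([[ 0.65910172, -0.75183618,  0.01809094],
       [-0.45591771, -0.41858271, -0.78544736],
       [ 0.5981003 ,  0.50944173, -0.61866401]]), 't': array([-0.39985816,  0.29138753,  0.89760014])}
elbow [([0.391, -0.153, 0.05], 0.87), ([0.448, 0.122, 0.058], 0.84), ([0.565, -0.078, 0.041], 0.54)]
straight_barb [([0.441, 0.218, 0.054], 0.41)]
stand [([0.43, 0.163, 0.034], 0.96)]
vise [([0.499, -0.284, 0.044], 0.95), ([0.534, -0.269, 0.059], 0.44)]
port_seat [([0.536, -0.269, 0.061], 0.55)]
index_ring [([0.51, -0.28, 0.06], 0.44), ([0.535, -0.268, 0.065], 0.36)]
pump [([0.68, -0.19, 0.039], 0.89), ([0.402, -0.024, 0.01], 0.74)]
pliers [([0.407, -0.021, 0.011], 0.95), ([0.448, 0.124, 0.061], 0.65)]
spanner [([0.478, -0.431, 0.004], 0.85)]
grease_tube [([0.611, -0.423, 0.015], 0.8)]
top {'fx': 453.4957291668688, 'fy': 453.4957291668688, 'cx': 256.7744179256235, 'cy': 194.8615042655874, 'dist': array([0.02957001, 0.        , 0.        , 0.        , 0.        ]), 'R': array([[-0.01860319, -0.99979497, -0.00799683],
       [-0.99721581,  0.01913168, -0.07207369],
       [ 0.07221191,  0.00663377, -0.99736725]]), 't': array([-0.03376565,  0.53336497,  1.54716894])}
elbow [([0.452, 0.13, 0.083], 0.56)]
straight_barb [([0.616, -0.411, 0.018], 0.62), ([0.444, 0.22, 0.054], 0.56)]
stand [([0.456, 0.187, 0.04], 0.68)]
vise [([0.524, -0.274, 0.047], 0.98)]
port_seat [([0.532, -0.27, 0.058], 0.57)]
index_ring [([0.522, -0.256, 0.058], 0.54), ([0.69, -0.186, 0.051], 0.38)]
pump [([0.688, -0.188, 0.052], 0.77)]
pliers [([0.414, -0.012, 0.013], 0.84)]
spanner [([0.485, -0.427, 0.006], 0.69)]
grease_tube [([0.616, -0.412, 0.019], 0.67)]
1.1
```

View pics/scene0.png

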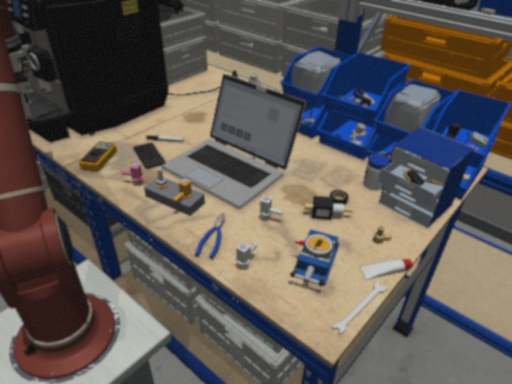

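View pics/top0.png

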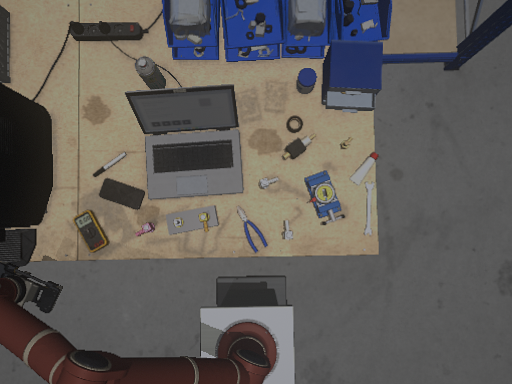

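Candidates by shape: the brass elbow in the stand (scene 183,190 / top 205,217), white look-alikes (scene 245,255 and 268,208), a pink one (133,173) and a small brass bit (380,236). The stand's brass one fits the description, and the steel straight barb is at (158,180). I'll check it close up with the wrist camera.

```bash
cat > h.py <<'E'
from cell import env
import cv2,numpy as np
from scipy.spatial.transform import Rotation as Rot
def quat(yaw):
    "tool down; tool y axis at angle yaw (world)"
    y=np.array([np.cos(yaw),np.sin(yaw),0]);z=np.array([0,0,-1.]);x=np.cross(y,z)
    q=Rot.from_matrix(np.c_[x,y,z]).as_quat(); return [q[3],q[0],q[1],q[2]]
def yaw():
    w,x,y,z=env.read_orientation(); v=Rot.from_quat([x,y,z,w]).as_matrix()[:,1]; return np.arctan2(v[1],v[0])
def shot(c,name):
    k=env.calibration(c); im,d=env.camera(c); cv2.imwrite(f"pics/{name}.png",im)
    np.savez(name+".npz",im=im,d=d,**k); return im,d,k
def cloud(d,k):
    h,w=d.shape; u,v=np.meshgrid(np.arange(w),np.arange(h))
    K=np.array([[k["fx"],0,k["cx"]],[0,k["fy"],k["cy"]],[0,0,1.]])
    p=cv2.undistortPoints(np.stack([u,v],-1).reshape(-1,1,2).astype(np.float32),K,np.array(k["dist"])).reshape(h,w,2)
    P=np.dstack([p*d[...,None],d]); return (P-k["t"])@k["R"]   # world points
E
python3 - <<'E'
from h import *
print(yaw(),env.read_tcp_pos())
k=env.calibration("wrist"); print("cam",-k["R"].T@k["t"],k["R"][2],k["fx"],k["cx"],k["cy"])
env.line_to([0.273,0.59,0.33])
print(np.degrees(yaw()))
best=None
for a in np.radians(np.arange(0,360,30)):
    q=env.inverse_kinematics([0.40,0.14,0.36],quat(a)); print(np.degrees(a),None if q is None else np.round(q,2))
E
```

```text
1.1379782512718153 [0.27261839 0.5900208  0.21863945]
cam [0.21264117 0.61713276 0.38483224] [ 0.21423823 -0.099206   -0.97173049] 278.0364352462076 258.490713190026 191.7001577226722
65.20760371882224
0.0 [-0.73  0.13  0.4   1.78 -0.05  1.23 -0.32]
29.999999999999996 [-0.65  0.13  0.31  1.78 -0.04  1.23  0.19]
59.99999999999999 [-0.58  0.13  0.22  1.78 -0.03  1.23  0.7 ]
90.0 [-0.51  0.13  0.14  1.78 -0.02  1.23  1.21]
119.99999999999999 [-0.42  0.13  0.04  1.78 -0.01  1.24  1.71]
150.0 [-0.33  0.13 -0.07  1.77  0.01  1.24  2.22]
180.0 [-0.24  0.13 -0.17  1.77  0.02  1.24  2.72]
210.00000000000003 [-1.29  0.23  1.14  1.8  -0.22  1.26 -2.71]
239.99999999999997 [-1.29  0.23  1.14  1.8  -0.22  1.26 -2.19]
270.0 [-0.97  0.15  0.69  1.79 -0.1   1.24 -1.82]
300.0 [-0.89  0.14  0.59  1.79 -0.08  1.24 -1.32]
330.0 [-0.8   0.14  0.48  1.79 -0.07  1.24 -0.82]
```

```bash
python3 - <<'E'
from h import *
env.reach([0.44,0.165,0.27],quat(np.pi/2))
im,d,k=shot("wrist","stand"); 
for t in ["elbow","straight_barb","stand","outlet_tip"]:
    print(t,[(np.round(b["xyz"],3).tolist(),round(b["conf"],2)) for b in env.boxes_of("wrist",t)][:4])
env.reach([0.53,-0.27,0.27],quat(np.pi/2)); 
im2,d2,k=shot("wrist","vice")
for t in ["port_seat","index_ring","vise","port_insert"]:
    print(t,[(np.round(b["xyz"],3).tolist(),round(b["conf"],2)) for b in env.boxes_of("wrist",t)][:4])
r=np.vstack([im[60:340,80:440],im2[60:340,80:440]]); cv2.imwrite("pics/c1.png",r)
print(env.read_time_s(),np.round(env.read_q(),2))
E
```

```text
elbow [([0.425, 0.323, 0.052], 0.75), ([0.447, 0.133, 0.079], 0.67), ([0.4, -0.137, 0.042], 0.6), ([0.564, -0.057, 0.031], 0.57)]
straight_barb [([0.436, 0.22, 0.052], 0.87)]
stand [([0.445, 0.19, 0.037], 0.96)]
outlet_tip [([0.424, 0.322, 0.055], 0.73), ([0.395, -0.138, 0.046], 0.71), ([0.45, 0.136, 0.079], 0.6), ([0.556, -0.064, 0.034], 0.57)]
port_seat [([0.532, -0.271, 0.062], 0.83), ([0.668, -0.184, 0.035], 0.25)]
index_ring [([0.511, -0.253, 0.058], 0.88)]
vise [([0.513, -0.274, 0.043], 0.84)]
port_insert [([0.534, -0.27, 0.06], 0.56)]
5.8083 [ 0.27  0.49  0.27  1.52 -0.14  1.15  2.13]
```

View pics/c1.png

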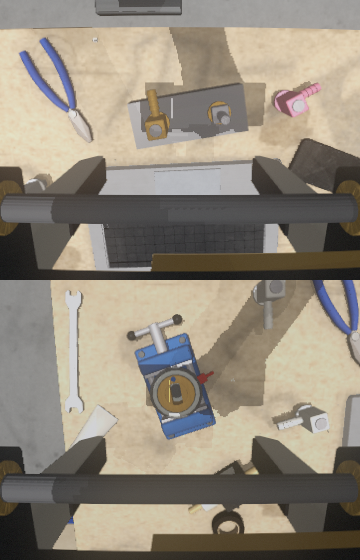

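The upper half shows the brass elbow in the stand at crop (155,120), with its outlet up, towards the robot. The steel straight fitting is at (220,115), and the pink look-alike at (295,100) is outside the stand. The lower half shows the port at (175,392), with the red pointer at (207,377) and the cross handle at (155,330). Next I'll take close views for precise measurements.

```bash
python3 - <<'E'
from h import *
env.line_to([0.545,-0.27,0.15],speed=0.2)
im2,d2,k2=shot("wrist","vice2")
P=cloud(d2,k2)
c=np.array([0.532,-0.271])
px=k2["R"]@np.r_[c,0.06]+k2["t"]; u,v=int(k2["fx"]*px[0]/px[2]+k2["cx"]),int(k2["fy"]*px[1]/px[2]+k2["cy"]); print(u,v,env.read_tcp_pos())
crop=im2[max(0,v-90):v+90,u-100:u+100]; cv2.imwrite("pics/c2.png",cv2.resize(crop,None,fx=4,fy=4*.8,interpolation=cv2.INTER_CUBIC)); print("crop origin",u-100,max(0,v-90))
hsv=cv2.cvtColor(im2,cv2.COLOR_BGR2HSV)
near=np.hypot(P[...,0]-c[0],P[...,1]-c[1])<0.07
for n,m in dict(brass=(hsv[...,0]>14)&(hsv[...,0]<30)&(hsv[...,1]>90)&(P[...,2]>.05),blue=(hsv[...,0]>95)&(hsv[...,0]<130)&(hsv[...,1]>120)&(P[...,2]>.055),red=((hsv[...,0]<8)|(hsv[...,0]>172))&(hsv[...,1]>120)&(P[...,2]>.04)).items():
    m=m&near; q=P[m]; print(n,m.sum(),q.mean(0).round(4),q.min(0).round(4),q.max(0).round(4))
E
```

```text
258 181 [ 0.54582069 -0.27076738  0.15152574]
crop origin 158 91
brass 8931 [ 0.5228 -0.2543  0.2194] [ 0.4794 -0.3198  0.0503] [ 0.557  -0.2054  0.317 ]
blue 42 [ 0.5009 -0.2742  0.1403] [ 0.4794 -0.2787  0.0595] [ 0.513  -0.2706  0.317 ]
red 191 [ 0.5086 -0.2336  0.0558] [ 0.5003 -0.243   0.0541] [ 0.5174 -0.2207  0.0579]
```

View pics/c2.png

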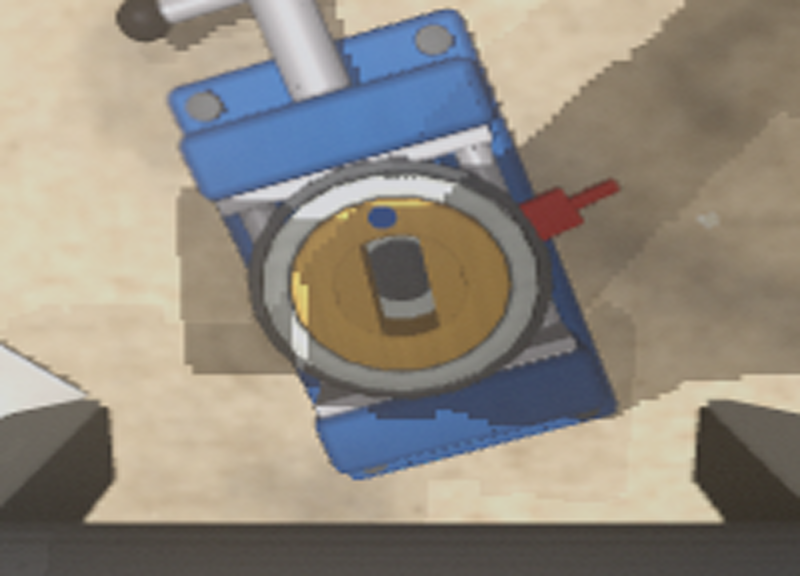

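The close view shows the insert centred near crop (402,280), the blue dot at (382,216), the slot's long axis leaning up-left, and the red pointer at (570,210). The next step is to fit these by ray-plane intersection and do the same for the elbow.

```bash
cat >> h.py <<'E'
def rays(uv,k,z):
    "pixels -> world points on plane z"
    K=np.array([[k["fx"],0,k["cx"]],[0,k["fy"],k["cy"]],[0,0,1.]])
    p=cv2.undistortPoints(np.asarray(uv,np.float32).reshape(-1,1,2),K,np.array(k["dist"])).reshape(-1,2)
    D=np.c_[p,np.ones(len(p))]@k["R"]; C=-k["R"].T@k["t"]
    return C+D*((z-C[2])/D[:,2])[:,None]
E
python3 - <<'E'
from h import *
f=np.load("vice2.npz"); k={n:f[n] for n in ["R","t","fx","fy","cx","cy","dist"]}; k={n:(v if v.ndim else float(v)) for n,v in k.items()}
im,d=f["im"],f["d"]; hsv=cv2.cvtColor(im,cv2.COLOR_BGR2HSV); H,S,V=cv2.split(hsv)
ys,xs=np.mgrid[:384,:512]; box=(xs>200)&(xs<330)&(ys>120)&(ys<215)
brass=box&(H>12)&(H<32)&(S>110)&(np.hypot(xs-258,(ys-180))<45)
brass=cv2.morphologyEx(brass.astype(np.uint8),cv2.MORPH_OPEN,np.ones((3,3)))
cs,_=cv2.findContours(brass,cv2.RETR_EXTERNAL,cv2.CHAIN_APPROX_NONE); c=max(cs,key=cv2.contourArea)
W=rays(cv2.convexHull(c).reshape(-1,2),k,0.061)[:,:2]
(cc),r=cv2.minEnclosingCircle(W.astype(np.float32)); print("brass minEnc",cc,r)
from scipy.optimize import least_squares
s=least_squares(lambda p:np.hypot(*(W-p[:2]).T)-p[2],[*cc,r],loss="soft_l1",f_scale=.0005); print("brass fit",s.x,np.abs(s.fun).max())
C=s.x[:2]
blue=box&(H>95)&(H<130)&(S>110)&(np.hypot(xs-258,ys-180)<25); b=rays(np.c_[xs[blue],ys[blue]],k,.061)[:,:2]; print("dot",blue.sum(),b.mean(0),np.degrees(np.arctan2(*(b.mean(0)-C)[::-1])),np.hypot(*(b.mean(0)-C)))
red=(xs>270)&(xs<330)&(ys>120)&(ys<190)&((H<8)|(H>172))&(S>120)
R_=rays(np.c_[xs[red],ys[red]],k,.056)[:,:2]; print("red",red.sum(),R_.mean(0),np.degrees(np.arctan2(*(R_.mean(0)-C)[::-1])),np.hypot(*(R_-C).T).max())
far=R_[np.hypot(*(R_-C).T)>.045].mean(0); print("pointer far",np.degrees(np.arctan2(*(far-C)[::-1])))
# slot: non brass inside
hole=(np.hypot(*(rays(np.c_[xs.ravel(),ys.ravel()],k,.061)[:,:2]-C).T).reshape(384,512)<.017)&(V<95)
print("V hist inside",hole.sum())
P=cloud(d,k);m=(d>0)&(np.hypot(P[...,0]-C[0],P[...,1]-C[1])<.024)&brass.astype(bool); print("brass z",np.median(P[m][:,2]),P[m].mean(0))
env.line_to([0.53,-0.27,0.25],speed=.3)
env.reach([0.46,0.133,0.2],quat(np.pi/2)); im,d,k=shot("wrist","elb"); P=cloud(d,k)
for zl,zh,n in [(.080,.0865,"head"),(.042,.058,"outlet")]:
    m=(d>0)&(abs(P[...,0]-.43)<.07)&(abs(P[...,1]-.133)<.035)&(P[...,2]>zl)&(P[...,2]<zh); q=P[m]; print(n,m.sum(),q.mean(0),cv2.minAreaRect((q[:,:2]*1000).astype(np.float32)))
m=(d>0)&(abs(P[...,2]-.035)<.003)&(abs(P[...,0]-.44)<.08)&(abs(P[...,1]-.17)<.11); print("stand",cv2.minAreaRect((P[m][:,:2]*1000).astype(np.float32)))
cv2.imwrite("pics/c3.png",cv2.resize(im[80:280,160:360],None,fx=3,fy=3)); print(env.read_time_s(),env.read_tcp_pos())
E
```

```text
brass minEnc (0.5306623578071594, -0.2717864513397217) 0.02566455490887165
brass fit [ 0.53060489 -0.2716924   0.02533039] 0.0003436107544131546
dot 30 [ 0.51049848 -0.27591442] -168.14112686355617 0.020544907049160326
red 192 [ 0.5086234  -0.23356911] 119.96728876963681 0.0578983077284921
pointer far 119.88956954828353
V hist inside 269
brass z 0.060548508438599116 [ 0.53139058 -0.27143498  0.06047715]
head 398 [0.45575744 0.13598864 0.08463958] ((457.04364013671875, 135.95962524414062), (25.992115020751953, 25.86410903930664), 9.668150901794434)
outlet 407 [0.42664542 0.13081084 0.05448248] ((435.4155578613281, 131.39268493652344), (56.61848449707031, 24.672298431396484), 15.76968765258789)
stand ((449.305908203125, 180.6484375), (70.47277069091797, 170.9530029296875), 9.890692710876465)
8.675 [0.46081558 0.1315978  0.20005467]
```

View pics/c3.png

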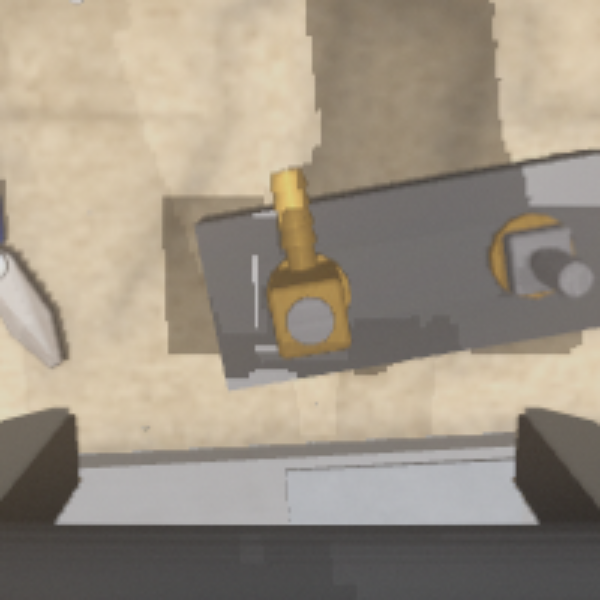

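Elbow confirmed: head at crop (310,320), outlet up to (288,180), heading 189.8°, and its position agrees with the stand's hole. Now the grasp.

```bash
python3 - <<'E'
from h import *
a=np.radians(99.8); E=np.array([.457,.136])
env.reach([*E,0.13],quat(a)); env.hold(.2); e=np.array(env.read_tcp_pos())-[*E,.13]; print("err",e,np.degrees(yaw()))
print(env.line_to([*E,0.055],speed=.12,force_limit=15)); env.hold(.2); print(env.read_tcp_pos(),env.read_ft_force())
env.gripper_to(0.0); print("open",env.read_opening()*93,env.read_tcp_pos(),env.read_ft_force())
print(env.line_to([*E,0.15],speed=.12)); env.hold(.2); print(env.read_opening()*93,env.read_ft_force(),env.read_tcp_pos(),np.degrees(yaw()))
im,d,k=shot("wrist","held"); cv2.imwrite("pics/c4.png",im[40:384,60:450]); print(env.read_time_s())
E
```

```text
err [1.66343134e-03 6.37966314e-05 1.76659780e-03] 99.70954589774206
False
[0.45756068 0.13619055 0.0557585 ] [-0.0804027   0.02227192  1.15204642]
open 25.686857904197314 [0.45697404 0.13600085 0.05498056] [-0.13573286 -0.34710702 -0.33042922]
False
25.913539871483362 [ 0.3007686   0.16281081 -2.57459919] [0.45653744 0.13584906 0.14928436] 99.80202625607221
12.475
```

View pics/c4.png

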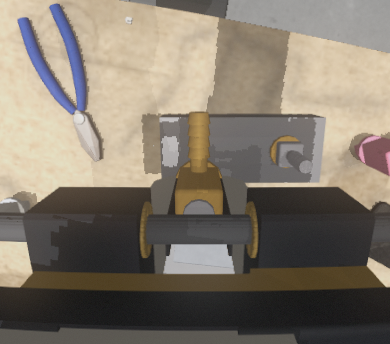

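The elbow is held square between the fingers, its outlet at (199,140) pointing straight up in the tool frame. On to the port, with an in-hand measurement there.

```bash
python3 - <<'E'
from h import *
C=np.array([.5306,-.2717]); a=np.radians(101.9)
env.line_to([.457,.136,.18],speed=.2)
env.reach([*C,0.18],quat(a)); env.line_to([*C,.125],speed=.12); env.hold(.4)
p=np.array(env.read_tcp_pos()); ya=yaw(); print(p,np.degrees(ya),env.read_ft_force())
im,d,k=shot("wrist","hover"); P=cloud(d,k)
o=P-p; ex=np.array([np.cos(ya+np.pi/2),np.sin(ya+np.pi/2)]); ey=np.array([-ex[1],ex[0]])
X=o[...,0]*ex[0]+o[...,1]*ex[1]; Y=o[...,0]*ey[0]+o[...,1]*ey[1]; Z=o[...,2]+.02
m=(d>0)&(X>.014)&(X<.06)&(abs(Y)<.012)&(Z>.012)&(Z<.03)
print(m.sum(),"X max",np.percentile(X[m],[50,98,100]),"Z",np.percentile(Z[m],[50,95]))
for lo,hi in [(.016,.024),(.024,.032),(.032,.04),(.04,.052)]:
    q=m&(X>lo)&(X<hi); print(lo,q.sum(),"Y",Y[q].min(),Y[q].max(),np.median(Y[q]),"Z",np.percentile(Z[q],90))
m=(d>0)&(abs(X)<.016)&(abs(Y)<.02)&(Z>.045)&(Z<.056); print("head",m.sum(),X[m].min(),X[m].max(),np.median(Z[m]))
print(env.read_time_s(),np.round(env.read_q(),2))
E
```

```text
[ 0.53076702 -0.27180982  0.12539706] 101.89570092102599 [-0.68734076  0.28702909 -2.26255162]
1176 X max [0.03302865 0.04940412 0.0497779 ] Z [0.02013024 0.02197687]
0.016 224 Y -0.006584832732861304 0.0066825014011099955 2.4585630088343625e-05 Z 0.021512689810661956
0.024 269 Y -0.006574623543904836 0.006684548343039335 0.0003286586947204278 Z 0.021882183381433443
0.032 277 Y -0.006494311586271725 0.007190983579938593 0.0003276204085254303 Z 0.021687757975454674
0.04 349 Y -0.0071048192387067775 0.007110110136091724 0.00032357017084546497 Z 0.021641850659320564
head 1631 -0.0026720490884069767 0.013287504591623112 0.0501405016967867
15.3667 [ 0.33  0.64  0.17  1.7  -0.14  0.82  2.34]
```

```bash
python3 - <<'E'
from h import *
C=np.array([.5306,-.2717])
offs=[(0,0)]+[(r*np.cos(t),r*np.sin(t)) for r in (.0012,.0022) for t in np.arange(0,6.2,np.pi/3)]
for o in offs:
    q=C+o
    env.line_to([*q,.104],speed=.1)
    s=env.line_to([*q,.0795],speed=.04,force_limit=8); p=np.array(env.read_tcp_pos())
    print(np.round(o,4),s,p.round(4),np.round(env.read_ft_force(),1))
    if p[2]<.083: break
env.hold(.3); print(env.read_tcp_pos(),np.degrees(yaw()),env.read_ft_force(),env.read_wrist_torque(),env.read_time_s())
E
```

```text
[0 0] True [ 0.5303 -0.2715  0.0806] [-2.   1.   5.6]
[ 0.53024773 -0.27144732  0.08054696] 101.89953272155371 [-0.93110221 -0.16000568  5.69046459] [0.1764908  0.21277296 0.0384846 ] 16.6083
```

```bash
python3 - <<'E'
from h import *
C=np.array([.5304,-.2716])
for th in np.radians([10,20,30,40,50,60,70]):
    env.reach([*C,.0800-.0019*th],quat(np.radians(101.9)-th))
    p=env.read_tcp_pos(); print(np.degrees(th).round(),np.degrees(yaw()).round(2),np.round(p,4),np.round(env.read_ft_force(),1),np.round(env.read_wrist_torque(),2),round(env.read_time_s(),1))
env.hold(.2); print(np.degrees(yaw()),env.read_tcp_pos(),env.read_opening()*93)
im,d,k=shot("wrist","turned"); cv2.imwrite("pics/c5.png",cv2.resize(im[40:300,110:400],None,fx=2,fy=2))
P=cloud(d,k); C=np.array([.5306,-.2717]); H,S,V=cv2.split(cv2.cvtColor(im,cv2.COLOR_BGR2HSV))
near=(d>0)&(np.hypot(P[...,0]-C[0],P[...,1]-C[1])<.065)
m=near&((H<8)|(H>172))&(S>120)&(P[...,2]>.045)&(P[...,2]<.062); q=P[m]; print("red",m.sum(),q.mean(0) if m.any() else 0)
m=near&(H>12)&(H<32)&(S>90)&(P[...,2]>.072)&(P[...,2]<.084)&(np.hypot(P[...,0]-C[0],P[...,1]-C[1])>.025); q=P[m]; mu=q.mean(0); print("outlet",m.sum(),mu,np.degrees(np.arctan2(*(mu[:2]-C)[::-1])),np.hypot(*(q[:,:2]-C).T).max())
E
```

```text
10.0 92.07 [ 0.5307 -0.2716  0.0805] [-1.3  0.9  5.9] [ 0.27  0.37 -0.08] 16.9
20.0 82.11 [ 0.5308 -0.2714  0.0802] [-1.3  1.1  5.5] [ 0.4   0.33 -0.09] 17.1
30.0 72.12 [ 0.5308 -0.2712  0.0798] [-1.2  1.3  5.9] [ 0.41  0.38 -0.08] 17.4
40.0 62.13 [ 0.5309 -0.271   0.0795] [-1.   1.5  6.6] [ 0.38  0.35 -0.05] 17.6
50.0 52.15 [ 0.5311 -0.2708  0.0792] [-1.1  2.3  6.5] [ 0.5   0.29 -0.08] 17.9
60.0 42.16 [ 0.5312 -0.2707  0.0789] [-0.2  2.3  6.5] [0.53 0.28 0.  ] 18.1
70.0 32.17 [ 0.5314 -0.2706  0.0785] [-0.   2.6  6.4] [ 0.56  0.11 -0.07] 18.4
32.18170351966829 [ 0.53136834 -0.27058769  0.07851619] 25.723286704257436
red 97 [ 0.50499731 -0.22569442  0.05541344]
outlet 849 [ 0.51089418 -0.23990122  0.07857152] 121.78664567734299 0.04984082601250351
```

View pics/c5.png

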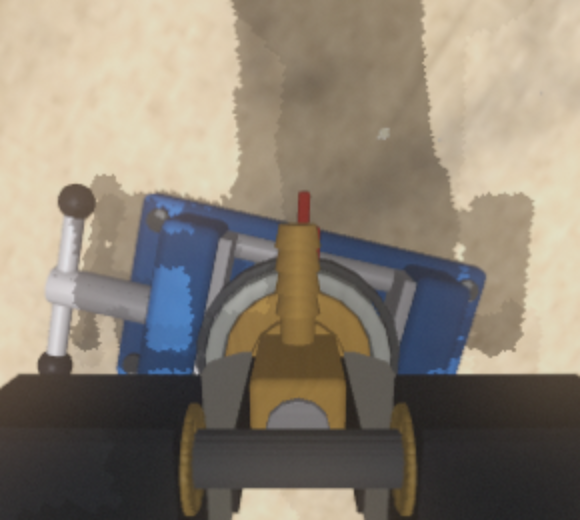

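The outlet at (297,280) lies almost along the red pointer at (304,205), still about 2° short. I'll finish the turn, let go, back off and check.

```bash
python3 - <<'E'
from h import *
C=np.array([.5306,-.2714])
env.reach([*C,.0776],quat(np.radians(30.0))); env.hold(.2); print(np.degrees(yaw()),env.read_tcp_pos(),env.read_ft_force())
env.gripper_to(0.55); p=env.read_tcp_pos(); env.line_to([*p[:2],.125],speed=.08); env.line_to([*p[:2],.19],speed=.15); env.hold(.3)
im,d,k=shot("wrist","after"); cv2.imwrite("pics/c6.png",cv2.resize(im[40:300,110:400],None,fx=2,fy=2))
P=cloud(d,k); C=np.array([.5306,-.2717]); H,S,V=cv2.split(cv2.cvtColor(im,cv2.COLOR_BGR2HSV))
near=(d>0)&(np.hypot(P[...,0]-C[0],P[...,1]-C[1])<.065)
m=near&((H<8)|(H>172))&(S>120)&(P[...,2]>.045)&(P[...,2]<.062); q=P[m]; mu=q.mean(0); print("red",mu,np.degrees(np.arctan2(*(mu[:2]-C)[::-1])))
m=near&(H>12)&(H<32)&(S>90)&(P[...,2]>.070)&(P[...,2]<.084)&(np.hypot(P[...,0]-C[0],P[...,1]-C[1])>.025); q=P[m]; mu=q.mean(0); print("outlet",m.sum(),mu,np.degrees(np.arctan2(*(mu[:2]-C)[::-1])),np.percentile(q[:,2],95))
m=near&(P[...,2]>.104)&(P[...,2]<.1125); print("head",m.sum(),np.median(P[m],0),cv2.minAreaRect((P[m][:,:2]*1000).astype(np.float32)))
m=near&(H>12)&(H<32)&(S>90)&(P[...,2]>.055)&(P[...,2]<.0625)&(np.hypot(P[...,0]-C[0],P[...,1]-C[1])>.0185)&(np.hypot(P[...,0]-C[0],P[...,1]-C[1])<.025); print("insert z",m.sum(),np.median(P[m][:,2]))
env.camera("top")
for t in ["straight_barb","pump","pliers","spanner","grease_tube"]: print(t,[(np.round(b["xyz"],3).tolist(),round(b["conf"],2)) for b in env.boxes_of("top",t)][:2])
print(env.read_time_s())
E
```

```text
30.316303823844446 [ 0.53139434 -0.27058954  0.07846266] [-0.47214402  2.76465827  6.51787961]
red [ 0.50394118 -0.22485249  0.05537001] 119.64227311028456
outlet 315 [ 0.51151213 -0.23950023  0.07863232] 120.65926779695808 0.08070585381772401
head 752 [ 0.53028386 -0.27033626  0.10882527] ((530.8499145507812, -271.4999084472656), (25.900924682617188, 26.492454528808594), 30.76485252380371)
insert z 467 0.05859117269307097
straight_barb [([0.444, 0.22, 0.054], 0.61), ([0.459, -0.425, 0.004], 0.21)]
pump [([0.685, -0.185, 0.05], 0.79)]
pliers [([0.417, -0.012, 0.011], 0.69)]
spanner [([0.456, -0.425, 0.007], 0.53)]
grease_tube [([0.642, -0.433, 0.024], 0.72)]
21.6917
```

View pics/c6.png

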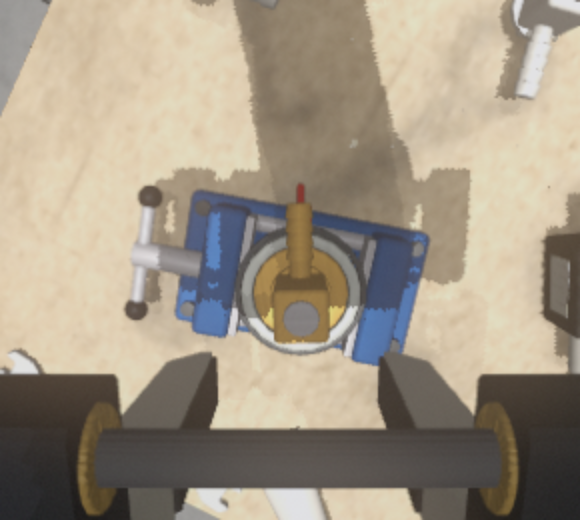

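```bash
python3 - <<'E'
from cell import env
env.finish_job()
E
```

```text
the job is handed in; nothing more can be done
```

I took the brass elbow from the stand and seated it in the insert on the first try, with the outlet over the blue dot. I then screwed it in about 72° clockwise, let go, backed off and handed the job in at about 22 s. The hand-in gave no verdict.

**Last checks, after letting go:**
- **Alignment:** the outlet points at 120.7° and the pointer at 119.6–119.9°, so its end is about 1 mm from the mark and has not passed it.
- **Seating:** the elbow's head centre is within about 0.5 mm of the port's axis. Its flange is about 0.2 mm from the insert's face.
- **Insert angle:** this was not read directly. From the turn, less at most about 6° of slot play, it should be above 1.2 rad. The measured sinking of about 1.9 mm supports a turn of about 1 rad from where it started, and is too coarse to say more.
- **Other things on the bench:** the straight fitting, pump and pliers read where they were at the start, within the detector's error.

**Disagreement:** the top camera's last readings for the spanner and grease tube were about 30 mm off the first ones. The arm probably hid part of them in that picture. The tool was never within about 0.1 m of either, so I took this as detector error and did not check further.

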